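# Set the focus gauge and hold the magnifier over a fitting

## Task

Inspect the black fitting that lies on the stand's white pad: first turn the stand's dial clockwise until its white line points at the three dots, which raises the red pointer to the focal height, and let go of the dial. Then take the hand magnifier by its blue handle and hold it level, the lens centred over the middle of the fitting and at the same height as the red pointer's tip, touching neither stand nor fitting; hold it still there for two seconds and finish while still holding it there. Do not shift the fitting, the red-capped marker, the amber bottle or the vial rack.

Things in the scene. Friction and masses are not known exactly. Their poses are not given: they have to be found in the camera images.
- stand: Fixed stand: blue plate 8 mm thick, spanning x -45 to 100, y -60 to 170 mm in its frame (yaw 0: x away from the robot, y left). Origin on the worktop under the centre of the white pad (60 mm across, top 12 mm up). Dial axis at x 0, y 115; thin post, 140 mm high, at x 80, y 0. Tall instrument housings stand from 0.6 m ahead of the robot: pull the arm back before swinging it sideways.
- dial (a joint): Angle of the dial in rad, growing clockwise as seen from above, range 0 to 2.1. White dot marks on its black scale: one dot at 0, two dots at 0.7, three dots at 1.4, four dots at 2.1. Stiff (about 0.06 N m); it stays where it is left. Starts between 0.1 and 0.6. It drives the red pointer up by 20 mm per rad.
- dial_grip (a point): Centre of the dial's upright grey grip bar, 30 mm above the worktop: bar 44 mm long, 14 mm wide, 28 mm high (from 16 to 44 mm above the worktop), turning about the vertical through this point. The point's x axis runs along the bar towards the end with the white line, y across it, z up. The black scale plate beneath has its top 10 mm above the worktop.
- pointer_tip (a point): Tip of the small red cone on the black slider of the post, pointing to the viewing pad, 60 mm from the pad's centre, at the present focal height: 80 mm above the worktop plus 20 mm per rad of the dial (108 mm with the dial at the three dots). z axis up.
- magnifier: Loose hand magnifier (90 g nominal), lying flat on the worktop: round lens in a black ring 62 mm across and 14 mm high, a short steel neck and a straight blue handle 100 mm long, 16 mm wide, 20 mm high. Origin under the lens centre at the height of the handle's underside; handle along the body's -y, z up.
- lens (a point): Centre of the magnifier's lens, half-way through its thickness, 10 mm above the handle's underside. z axis is the lens's axis.
- handle (a point): Grasp point half-way up the blue handle, 85 mm from the lens centre along the body's -y and at the same height as the lens centre. x axis runs across the handle (16 mm), y along it towards the lens. The handle reaches from 45 mm on the lens side to 55 mm on the other.
- fitting: Loose black finger-tight tube fitting lying on the white pad, 12 x 42 x 12 mm, long axis along its y; origin at its underside.
- fitting_mid (a point): The point of the fitting to inspect: the middle of its 42 mm length (head, thread and white tube end together), 6 mm above the pad.
- marker_mid (a point): Bystander: white marker pen with a red cap, 17 x 135 x 16 mm, lying between magnifier and stand; this is its centre.
- amber_bottle: Bystander: amber glass bottle with black cap, 60 mm across, 122 mm high, behind the work; origin under its centre.
- vial_rack: Bystander: blue rack of vials, 62 x 175 x 39 mm, to the right; origin under its centre.

How it is judged:
By the outcome, as a careful person would: the job done as asked, in the order asked, and still so for the second after the job is handed in, while the arm keeps its last pose, push and grip.
It also fails if it takes over 64 s, if anything falls off the work surface, if the arm or the gripper's body presses on something with over 40 N, if the wrist force passes 120 N, or if a joint passes its speed limit or range.

## Robot

A 6-joint arm with a two-finger parallel gripper is mounted at the origin on a cart in front of the work surface, level with it; the furniture and walls round the work are solid. World frame = base frame: x ahead of the robot, y to its left, z up, the work surface at z = 0. Lengths are in m, angles in rad, forces in N, time in s.
With the tool pointing down it reaches from about 0.375 to 0.975 m from the base axis. Payload 3.8 kg.
Tool frame: the origin (TCP) lies midway between the tips of the shut fingers; the grasp point (between the pads) lies 19 mm behind it; z points along the fingers, y is the line along which they close (so a half turn about z gives the same grasp; the last joint's range is limited). The gripper opens to 85 mm and grips with 20 to 120 N. Pads are 22 mm wide; open, the fingers measure 114 mm over their backs; the gripper's body (76 mm by 85 mm) begins 54 mm behind the grasp point. The pads swing forward as they close: fully open they stand 13 mm farther back than shut.
Start: joints at [-1.373, 0.264, 1.604, -0, 1.274, -0.037], TCP at [0.157, -0.656, 0.206] pointing down, gripper open.
Joint ranges: [-2.63, 2.63], [-0.94, 2.18], [0.31, 2.57], [-1.31, 4.45], [0, 2.66], [-2.55, 2.55]. Speed limits (rad/s): [2.57, 2.57, 3.14, 3.14, 3.14, 3.14].

## Interface

Orientations are given as a rotation vector (axis times angle).
In Python, from workcell import bot gives the robot as it stands.
- The arm moves only by the tool jog_arm, never from a script. Its argument "motion" is a list of rows, each a list of 5 numbers: the opening, from -1 (shut) to 1 (fully open), then the shift along the tool's x, y, z in mm, then the turn about the tool's z in degrees. In form: [[claw, x, y, z, twist], ...]. A call has 1 to 10 rows; each row shifts and turns the commanded pose from where the row before left it, along the tool's axes as they then stand; what a row does not reach is not made up. A row lasts 1/12 s, in which the tool goes at most 41.7 mm and 7.16 degrees, less where a joint would pass 70% of its speed; a pose out of reach is approached as far as the arm can. A call with a gripper value outside its range is refused whole. The fingers move at their own pace and stop on an object; "force" is the grip in N (left out, the last holds). Time passes only in rows, so rows that do not move let the fingers close. It gives the time, the measured TCP pose, the force, the opening and the grip force at its end, in the units of the state.
- bot.read_state(): the state, without advancing time (a new reading comes with each control period).
- bot.read_camera(name): name is "side" or "top" or "wrist"; returns (picture, depth): 420x560x3 uint8, red, green, blue; 420x560 float32, m along the optical axis (not along the pixel's ray), 0 where there is no reading.
- bot.get_calibration(name): a dict with "vfov" (degrees; the focal length in pixels is half the picture's height over the tangent of half this angle, whatever the lens; pixels are square), "cx", "cy" (the principal point, pixels), "rvec" (rotation vector, rad) and "tvec" (3), from world to camera coordinates, as OpenCV has them; the wrist camera has in their place "tool_from_camera" (4x4, takes a point from camera to tool coordinates, whose origin is the TCP and whose axes are the flange's). Camera axes: x right, y down, z forward; pixel columns grow to the right and rows downward; lengths in m; the calibration is good to about 2 mm. A picture is of the moment at which its call begins: read the wrist's pose just before it. get_calibration takes no time and is no camera call.
- bot.finish_job(): hands the job in; it is judged then, once.
The state is a dict: "time": time; "q": joint angles; "joint_vel": joint speeds; "joint_torque": joint torques, N m; "tool_pos": TCP position; "tcp_rot": TCP orientation; "wrist_force": force on the tool from outside, world axes, zero at the start; "torque": the same for the moment, N m; "width": opening from 0.0 (shut) to 1.0 (fully open); "grip_force": force on a finger pad.
Only numpy, scipy, OpenCV 4.12 (cv2) and the standard library are available. Lean on these libraries where they do the work, as an engineer would, in place of code of your own. Each camera call takes 0.05 s, during which the arm holds its last target. There are 200 camera calls.

## Working session

There is one attempt and no reset: what is moved stays moved. The work goes in short steps, Python scripts to look and compute and a tool call to move; the robot and the scene stay as the last step left them, time stands still between calls to the robot, and variables do not carry over. Pictures are saved under pics/ and viewed, at most 10 in all, crops included, and the job is handed in when it is done.

Besides the shell and the picture viewer there is one more tool, called after ">>>" as name(argument=value, ...) on one line, values as JSON. jog_arm: Moves the arm, as the interface text tells. Its arguments: {"type":"object","properties":{"motion":{"type":"array"},"force":{"type":"number"}},"required":["motion"]}

```bash
ls; mkdir -p pics
cat > h.py <<'E'
import numpy as np, cv2
from scipy.spatial.transform import Rotation as R
from workcell import bot
def cam(n):
    c=bot.get_calibration(n); f=210/np.tan(np.radians(c['vfov'])/2)
    K=np.array([[f,0,c['cx']],[0,f,c['cy']],[0,0,1]])
    if 'rvec' in c:
        r=R.from_rotvec(np.ravel(c['rvec'])).as_matrix(); t=np.ravel(c['tvec'])
        return K,r.T,-r.T@t
    s=bot.read_state(); T=np.array(c['tool_from_camera']); w=R.from_rotvec(s['tcp_rot']).as_matrix()
    return K,w@T[:3,:3],w@T[:3,3]+np.array(s['tool_pos'])
def shot(n,name):
    C=cam(n); p,d=bot.read_camera(n); cv2.imwrite(f'pics/{name}.png',p[...,::-1]); np.savez(f'pics/{name}.npz',p=p,d=d,K=C[0],R=C[1],o=C[2]); return C,p,d
def load(name):
    z=np.load(f'pics/{name}.npz'); return (z['K'],z['R'],z['o']),z['p'],z['d']
def onplane(C,uv,z):
    K,r,o=C; v=np.c_[np.atleast_2d(uv).astype(float),np.ones(len(np.atleast_2d(uv)))]@np.linalg.inv(K).T@r.T
    return o+v*((z-o[2])/v[:,2])[:,None]
def proj(C,X):
    K,r,o=C; c=(np.atleast_2d(X)-o)@r@K.T; return c[:,:2]/c[:,2:]
E
python3 - <<'E'
from h import *
s=bot.read_state();print(s)
for n in('top','side'):
    C,p,d=shot(n,n+'0');print(n,C[2],C[1][:,2],C[0][0,0])
a=cv2.imread('pics/top0.png');b=cv2.imread('pics/side0.png')
E
```

```text
pics
{'time': 0.0, 'q': array([-1.37290198e+00,  2.64758546e-01,  1.60537193e+00, -3.36559066e-05,
        1.27370704e+00, -3.68527124e-02]), 'joint_vel': array([-9.96886848e-05,  6.06161032e-04, -1.02588009e-03,  6.22868637e-04,
        7.34548346e-04, -1.79177063e-03]), 'joint_torque': array([ 6.18199683e-04, -5.15107083e+01, -3.67316222e+01, -1.53300562e-04,
        1.28629882e-02,  1.73516241e-05]), 'tool_pos': array([ 0.15686518, -0.65570799,  0.20465958]), 'tcp_rot': array([-3.11775589e+00, -3.67647423e-01,  3.33758755e-04]), 'wrist_force': array([-0.32571474, -0.85432765,  0.03148567]), 'torque': array([-0.01048083,  0.01986761, -0.04783893]), 'grip_force': 0.0, 'width': 1.000268343335868}
top [ 0.42118709 -0.15090339  1.2417592 ] [ 0.06661831  0.00377544 -0.99777139] 441.3102770786304
side [0.13645686 1.29361393 1.16832061] [ 0.20363683 -0.77209991 -0.60199151] 516.13159122115
```

View pics/top0.png

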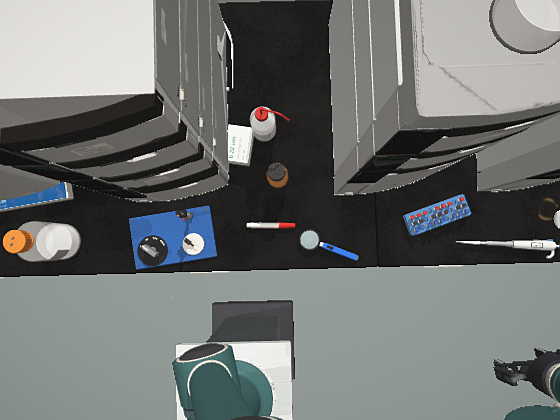

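View pics/side0.png

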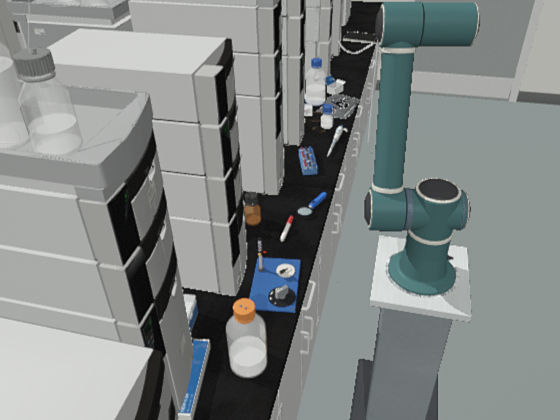

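The top view shows the stand (pad ~(193,243), dial ~(152,248)), the marker (247–295,225) and the magnifier (lens ~(309,240), handle to (357,257)). The side view shows the same layout, with the post behind the pad.

Run:
```python
from h import *
C,p,d=load('top0')
hsv=cv2.cvtColor(p,cv2.COLOR_RGB2HSV)
blue=cv2.inRange(hsv,(100,130,60),(125,255,255))
def big(m,x0,x1,y0,y1):
    k=np.zeros_like(m);k[y0:y1,x0:x1]=m[y0:y1,x0:x1]
    cs,_=cv2.findContours(k,cv2.RETR_EXTERNAL,cv2.CHAIN_APPROX_NONE);return max(cs,key=cv2.contourArea)[:,0]
c=big(blue,125,222,200,272)
w=onplane(C,c,.008)
r=cv2.minAreaRect((w[:,:2]*1000).astype(np.float32));print('plate',r,cv2.boxPoints(r))
c=big(blue,312,365,235,265);w=onplane(C,c,.02)
r=cv2.minAreaRect((w[:,:2]*1000).astype(np.float32));print('handle',r)
white=cv2.inRange(hsv,(0,0,170),(180,60,255))
c=big(white,180,207,230,258);w=onplane(C,c,.012)
print('pad',cv2.minEnclosingCircle((w[:,:2]*1000).astype(np.float32)), w[:,:2].mean(0))
print('lens rough',onplane(C,[[309,240]],.014),'dial',onplane(C,[[152,248]],.01))
c=big(white|cv2.inRange(hsv,(170,120,80),(180,255,255))|cv2.inRange(hsv,(0,120,80),(8,255,255)),240,300,215,235);w=onplane(C,c,.01)
print('marker',cv2.minAreaRect((w[:,:2]*1000).astype(np.float32)))
print('bottle',onplane(C,[[278,170]],.122))
x=p[195:275,125:365];cv2.imwrite('pics/c1.png',cv2.resize(x,None,fx=3.3,fy=3.3,interpolation=2)[...,::-1])
```

```text
plate ((449.0509338378906, 160.40109252929688), (145.7295684814453, 230.37872314453125), 7.69760274887085) [[361.41373  264.7926  ]
 [392.27176   36.489872]
 [536.6881    56.009583]
 [505.8301   284.31232 ]]
handle ((397.70965576171875, -303.7656555175781), (98.39778900146484, 17.43486976623535), 67.43132781982422)
pad ((429.8163146972656, 103.05606842041016), 29.898401260375977) [0.42948566 0.10249685]
lens rough [[ 0.43055896 -0.22048484  0.014     ]] dial [[0.41987234 0.21736673 0.01      ]]
marker ((475.87261962890625, -90.7503662109375), (83.86859130859375, 11.181916236877441), 88.47650909423828)
bottle [[ 0.61068519 -0.14049441  0.122     ]]
```

View pics/c1.png

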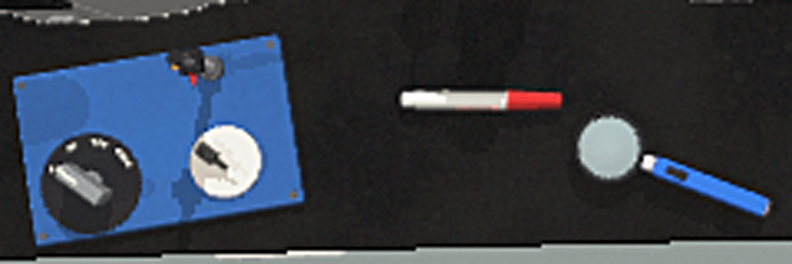

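>>> jog_arm(motion=[[1,14,-34,-6,0],[1,14,-34,-6,0],[1,14,-34,-6,0],[1,14,-34,-6,0],[1,14,-34,-6,0],[1,14,-34,-6,0],[1,14,-34,-6,0]])

```text
time: 0.68
tool_pos: [0.1968, -0.4001, 0.2475]
tcp_rot: [-3.119, -0.367, 0.0]
wrist_force: [0.6, 0.0, 0.8]
width: 0.997
grip_force: 0.0
```

```bash
cat >> h.py <<'E'
def yaw():  # tool y angle, deg
    w=R.from_rotvec(bot.read_state()['tcp_rot']).as_matrix(); return np.degrees(np.arctan2(w[1,1],w[0,1])), w
def to(X):
    s=bot.read_state(); a,w=yaw(); return np.round(w.T@(np.array(X)-s['tool_pos'])*1000,1)
E
python3 - <<'E'
from h import *
c=bot.get_calibration('wrist');print(c)
s=bot.read_state();print(s['time'],s['tool_pos'],yaw()[0],s['q'],to((.40,.216,.26)))
E
```

```text
{'vfov': 70.9619731510395, 'cx': 279.8644529963193, 'cy': 209.77003519973638, 'tool_from_camera': array([[-8.04694287e-05, -9.47580166e-01, -3.19518109e-01,
         8.33118928e-02],
       [ 9.99999931e-01,  3.93107464e-05, -3.68428278e-04,
         1.25708568e-03],
       [ 3.61675824e-04, -3.19518117e-01,  9.47580098e-01,
        -1.68603375e-01],
       [ 0.00000000e+00,  0.00000000e+00,  0.00000000e+00,
         1.00000000e+00]])}
0.6833 [ 0.19679325 -0.40006296  0.24751082] -76.5732086736028 [-1.16967498e+00 -2.06420337e-01  2.01080476e+00  1.86191167e-04
  1.33832172e+00  1.66736634e-01] [ 340.7 -552.1  -11.9]
```

>>> jog_arm(motion=[[1,29,-25,0,0],[1,29,-25,0,0],[1,29,-25,0,0],[1,29,-25,0,0],[1,29,-25,0,0],[1,29,-25,0,0],[1,29,-25,0,0],[1,29,-25,0,0],[1,29,-25,0,0]])

```text
time: 1.43
tool_pos: [0.3989, -0.1207, 0.2478]
tcp_rot: [3.12, 0.368, 0.0]
wrist_force: [0.4, 0.0, 0.1]
width: 0.997
grip_force: 0.0
```

>>> jog_arm(motion=[[1,9.5,-36,0,0],[1,9.5,-36,0,0],[1,9.5,-36,0,0],[1,9.5,-36,0,0],[1,9.5,-36,0,0],[1,9.5,-36,0,0],[1,9.5,-36,0,0],[1,9.5,-36,0,0],[1,9.5,-36,0,0]])

```text
time: 2.18
tool_pos: [0.4055, 0.2142, 0.2477]
tcp_rot: [3.12, 0.369, -0.0]
wrist_force: [1.2, 0.2, 0.5]
width: 0.999
grip_force: 0.0
```

>>> jog_arm(motion=[[1,0,0,0,-7],[1,0,0,0,-7],[1,0,0,0,-7],[1,0,0,0,-7],[1,0,0,0,-7],[1,0,0,0,-7],[1,0,0,0,0],[1,0,0,0,0]])

```text
time: 2.85
tool_pos: [0.4059, 0.2122, 0.2476]
tcp_rot: [-2.783, -1.457, 0.001]
wrist_force: [0.2, -0.6, -1.6]
width: 1.0
grip_force: 0.0
```

Run:
```python
from h import *
s=bot.read_state();print(s['time'],s['tool_pos'],yaw()[0],s['q'])
C,p,d=shot('wrist','w1')
print(proj(C,[[.4138,.2162,.044],[.4292,.1022,.012]]))
```

```text
2.85 [0.40593217 0.21223301 0.24760302] -34.738704526088675 [ 4.27350152e-01 -1.81171540e-01  1.98991289e+00  9.27965648e-06
  1.33359118e+00  1.03365262e+00]
[[281.96708445 171.87176981]
 [334.39258178 224.54860242]]
```

View pics/w1.png

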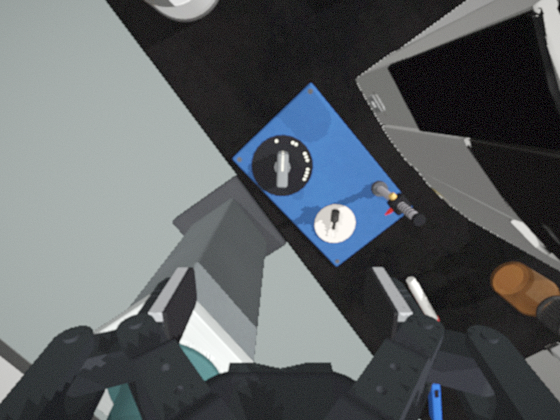

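The wrist view shows the dial at (282,165) with its bar nearly along the tool's x, dots at the upper right, the pad and fitting at (335,222) and the red pointer at (390,211).

Run:
```python
from h import *
C,p,d=load('w1')
hsv=cv2.cvtColor(p,cv2.COLOR_RGB2HSV)
sub=np.zeros(p.shape[:2],np.uint8);cv2.circle(sub,(282,166),30,255,-1)
m=cv2.inRange(hsv,(0,0,85),(180,90,255))&sub
n,l,st,ce=cv2.connectedComponentsWithStats(m)
ctr=np.array([.4138,.2162])
for i in range(1,n):
    if st[i,4]<2: continue
    h=.044 if st[i,4]>100 else .010
    w=onplane(C,[ce[i]],h)[0,:2];v=w-ctr
    print(st[i,4],ce[i].round(1),w.round(4),'r',np.linalg.norm(v).round(4),'ang',np.degrees(np.arctan2(v[1],v[0])).round(1))
    if h>.04:
        cs=np.argwhere(l==i)[:,::-1];print(cv2.minAreaRect((onplane(C,cs,h)[:,:2]*1000).astype(np.float32)))
# blue plate again
m=cv2.inRange(hsv,(100,130,60),(125,255,255));m[270:]=0
cs,_=cv2.findContours(m,cv2.RETR_EXTERNAL,cv2.CHAIN_APPROX_NONE);c=max(cs,key=cv2.contourArea)[:,0]
print(cv2.minAreaRect((onplane(C,c,.008)[:,:2]*1000).astype(np.float32)))
x=p[125:275,225:425];cv2.imwrite('pics/c2.png',cv2.resize(x,None,fx=4,fy=4,interpolation=2)[...,::-1])
```

```text
26 [276.  140.5] [0.4278 0.2503] r 0.0368 ang 67.6
45 [294.  143.1] [0.4458 0.2336] r 0.0364 ang 28.5
478 [282.1 168.7] [0.4162 0.2195] r 0.0041 ang 53.7
((416.0279846191406, 219.35374450683594), (47.492149353027344, 20.380308151245117), 55.25859832763672)
63 [305.7 156.3] [0.4491 0.2097] r 0.0358 ang -10.4
78 [305.8 173.9] [0.4359 0.1891] r 0.0349 ang -50.8
((450.0597839355469, 161.66986083984375), (146.87948608398438, 232.0232696533203), 7.855496883392334)
```

View pics/c2.png

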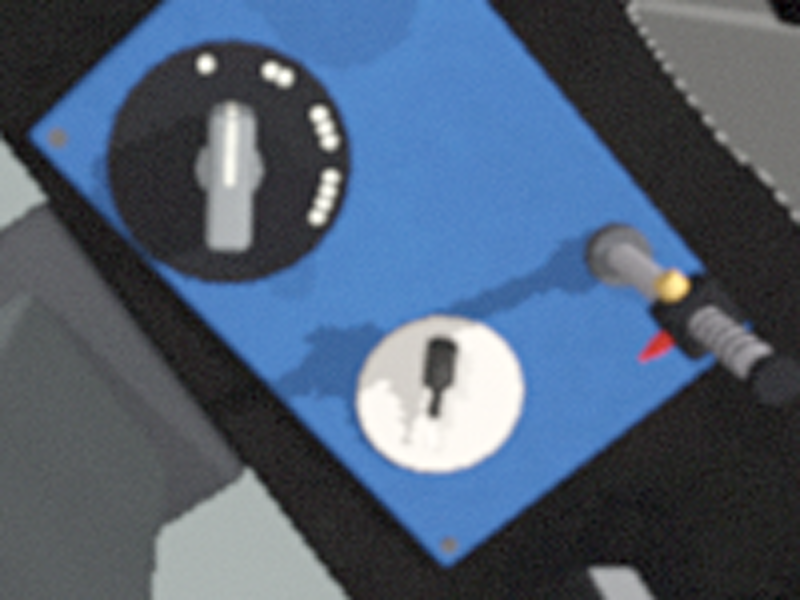

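```bash
python3 -c "
from h import *
print(to((.4146,.217,.018)))"
```

```text
[  8.9   4.4 229.7]
```

>>> jog_arm(motion=[[1,1.5,0.7,33,0],[1,1.5,0.7,33,0],[1,1.5,0.7,33,0],[1,1.5,0.7,33,0],[1,1.5,0.7,33,0],[1,1.5,0.7,33,0],[1,0,0,20,0],[1,0,0,12,0],[0,0,0,0,0],[0,0,0,0,0]])

```text
time: 3.73
tool_pos: [0.4141, 0.217, 0.0173]
tcp_rot: [-2.782, -1.459, 0.003]
wrist_force: [0.0, 0.0, 0.8]
width: 0.748
grip_force: 0.0
```

>>> jog_arm(motion=[[-1,0,0,0,0],[-1,0,0,0,0],[-1,0,0,0,0],[-1,0,0,0,0],[-1,0,0,0,0],[-1,0,0,0,0],[-1,0,0,0,0],[-1,0,0,0,0]], force=50)

```text
time: 4.4
tool_pos: [0.4153, 0.2177, 0.0187]
tcp_rot: [-2.781, -1.461, -0.002]
wrist_force: [-2.1, 0.6, 6.0]
width: 0.005
grip_force: 2.9
```

Run:
```python
from h import *
C,p,d=shot('wrist','w2');s=bot.read_state();print(s['width'],s['grip_force'],s['tool_pos'])
print(proj(C,[s['tool_pos']]))
C2,p2,d2=bot and shot('side','s2')
uv=proj(C2,[s['tool_pos']])[0].astype(int);x=p2[uv[1]-60:uv[1]+40,uv[0]-60:uv[0]+60]
y=cv2.resize(x,None,fx=3.3,fy=3.3);z=p[150:420,100:460]
h=np.zeros((420,800,3),np.uint8);h[:y.shape[0],:y.shape[1]]=y;h[:z.shape[0],400:400+z.shape[1]]=z
cv2.imwrite('pics/c3.png',h[...,::-1])
```

```text
0.005012485834190957 2.9317160230220907 [0.41529634 0.21770721 0.01870126]
[[277.38283449 247.88172768]]
```

View pics/c3.png

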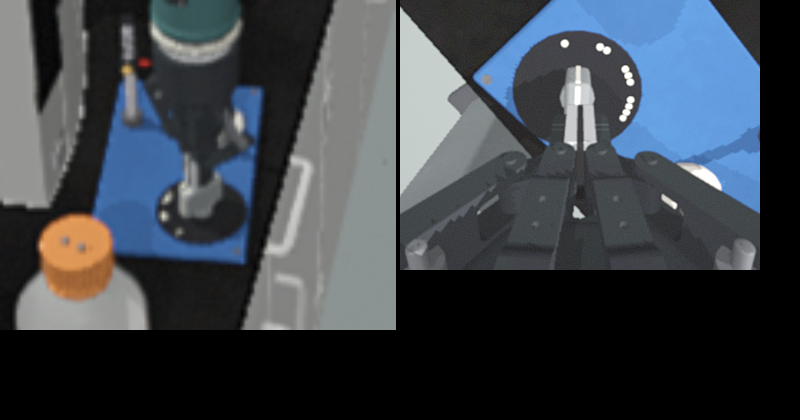

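The wrist crop shows the fingertips at (577,98) on the near half of the bar, nearly shut. It isn't clear whether they clasp it, so I'll use the depth.

Run:
```python
from h import *
C,p,d=load('w2');K,r,o=C
for v in (225,232,238,244,250,256,265,280):
    for u in (262,268,274,278,282,288,294):
        q=o+r@(np.linalg.inv(K)@[u,v,1])*d[v,u]
        q=q-[.4146,.217,0];a=np.radians(55.3)
        al=q[0]*np.cos(a)+q[1]*np.sin(a);ac=-q[0]*np.sin(a)+q[1]*np.cos(a)
        print('%4d,%4d,%3d'%(al*1e3,ac*1e3,q[2]*1e3),p[v,u].sum()//3,end=' | ')
    print()
print(bot.get_calibration('wrist')['cx'])
```

```text
13,   9, 10 58 |   21,   5, 32 140 |   22,   1, 32 158 |   22,   0, 34 235 |   22,  -2, 33 158 |   21,  -6, 30 171 |   13, -10, 11 64 | 
   8,   9, 10 57 |   21,   4, 42 153 |   21,   1, 41 185 |   21,   0, 42 255 |   21,  -2, 41 171 |   21,  -6, 42 173 |    8, -10, 10 65 | 
   6,   9, 15 110 |   19,   4, 45 184 |   18,   1, 43 215 |   19,   0, 44 255 |   19,  -2, 45 207 |   18,  -6, 43 211 |    4, -10, 10 61 | 
   2,   9, 16 169 |   16,   4, 44 186 |   15,   1, 44 222 |   16,   0, 45 255 |   16,  -2, 45 206 |   15,  -6, 43 211 |    0, -11, 10 102 | 
  -1,   9, 17 170 |   11,   4, 43 185 |   12,   1, 45 231 |   12,   0, 45 255 |   12,  -2, 44 208 |   11,  -6, 43 208 |   -3, -11, 12 115 | 
  -9,  10,  9 118 |   11,   4, 50 199 |   11,   1, 49 204 |   11,   0, 49 86 |   12,  -2, 50 104 |   12,  -5, 51 204 |   -8, -11, 10 81 | 
   8,   7, 53 63 |   11,   4, 60 203 |   11,   1, 59 204 |   12,   0, 60 79 |   11,  -2, 59 92 |   11,  -5, 59 204 |    7,  -8, 52 125 | 
   7,   6, 67 68 |   12,   3, 74 203 |   11,   0, 72 204 |   12,   0, 73 65 |   11,  -2, 72 78 |   11,  -5, 73 204 |   11,  -7, 72 199 | 
279.8644529963193
```

>>> jog_arm(motion=[[-1,0,0,0,0],[-1,0,0,0,0],[-1,0,0,0,0]], force=50)

```text
time: 4.75
tool_pos: [0.4153, 0.2177, 0.0187]
tcp_rot: [-2.781, -1.462, -0.002]
wrist_force: [-1.0, -0.3, 6.0]
width: 0.003
grip_force: 3.0
```

>>> jog_arm(motion=[[-1,0,0,-20,0],[-1,0,0,-20,0],[-1,0,0,-20,0],[-1,0,0,0,0],[-1,0,0,0,0]])

```text
time: 5.17
tool_pos: [0.4159, 0.2178, 0.079]
tcp_rot: [2.781, 1.461, 0.004]
wrist_force: [-0.4, -0.5, 0.3]
width: 0.002
grip_force: 0.0
```

Run:
```python
from h import *
C,p,d=shot('wrist','w3');s=bot.read_state();print(s['width'],s['grip_force'],s['tool_pos'])
c=bot.get_calibration('wrist');T=np.array(c['tool_from_camera']);K=C[0]
for v in range(200,275,5):
    for u in (262,268,272,284,290):
        q=T[:3,:3]@(np.linalg.inv(K)@[u,v,1])*d[v,u]+T[:3,3]
        print(v,'%4d,%4d,%4d'%tuple(q*1e3),end=' | ')
    print()
cv2.imwrite('pics/c4.png',p[150:420,100:460,::-1])
```

```text
-0.0043943774384972 0.0 [0.41476917 0.21729397 0.0778359 ]
200   10, -13,  69 | 200   17,  -7,  45 | 200   20,  -4,  36 | 200   19,   4,  38 | 200   11,  10,  68 | 
205    6, -13,  69 | 205   16,  -7,  37 | 205   17,  -4,  34 | 205   17,   4,  35 | 205    6,  10,  68 | 
210    1, -13,  69 | 210   13,  -7,  36 | 210   13,  -4,  34 | 210   13,   4,  35 | 210    2,  10,  68 | 
215   -2, -13,  68 | 215    8,  -7,  36 | 215    9,  -4,  34 | 215    9,   4,  34 | 215   -2,  10,  69 | 
220   -6, -13,  68 | 220    5,  -7,  34 | 220    5,  -4,  34 | 220    5,   4,  35 | 220   -6,  10,  67 | 
225  -11, -13,  68 | 225    1,  -7,  36 | 225    1,  -4,  34 | 225    1,   4,  34 | 225  -11,  10,  67 | 
230  -16, -13,  68 | 230   -2,  -7,  34 | 230   -1,  -4,  34 | 230   -2,   4,  35 | 230  -16,  10,  68 | 
235  -20, -14,  68 | 235   -6,  -7,  35 | 235   -6,  -4,  34 | 235   -6,   4,  34 | 235  -21,  10,  68 | 
240  -25, -14,  67 | 240  -10,  -7,  35 | 240  -10,  -4,  35 | 240  -10,   4,  35 | 240  -25,  10,  68 | 
245  -31, -14,  69 | 245  -15,  -7,  36 | 245  -13,  -4,  33 | 245  -15,   4,  36 | 245  -30,  10,  68 | 
250  -35, -14,  68 | 250  -18,  -7,  34 | 250  -18,  -4,  34 | 250  -19,   4,  37 | 250  -35,  10,  68 | 
255  -39, -14,  66 | 255   11,  -4, -30 | 255   11,  -2, -31 | 255   11,   3, -31 | 255   11,   6, -30 | 
260  -46, -14,  70 | 260   10,  -4, -36 | 260   11,  -2, -36 | 260   10,   3, -36 | 260   11,   6, -37 | 
265    7,  -7, -34 | 265   11,  -4, -41 | 265   10,  -2, -40 | 265   11,   3, -41 | 265   11,   6, -41 | 
270    7,  -7, -40 | 270   11,  -4, -46 | 270   10,  -2, -45 | 270   11,   3, -46 | 270   10,   6, -45 |
```

View pics/c4.png

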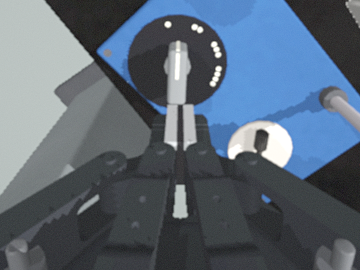

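The depth shows the shut fingertips sit about 26 mm short of the reported TCP. The bar-top contact at 18.7 mm agrees: 44 − 18.7 = 25.3. I'll include that offset and grip again.

>>> jog_arm(motion=[[0.4,0,0,0,0],[0.4,0,0,0,0],[0.4,0,0,0,0],[0.4,0,0,0,0],[0.4,0,0,20,0],[0.4,0,0,20,0],[0.4,0,0,20,0],[0.4,0,0,15,0],[0.4,0,0,7,0],[0.4,0,0,0,0]])

```text
time: 6.05
tool_pos: [0.4129, 0.2165, -0.0061]
tcp_rot: [-2.781, -1.461, 0.007]
wrist_force: [-0.8, 0.5, 0.5]
width: 0.699
grip_force: 0.0
```

>>> jog_arm(motion=[[-1,0,0,0,0],[-1,0,0,0,0],[-1,0,0,0,0],[-1,0,0,0,0],[-1,0,0,0,0],[-1,0,0,0,0]], force=60)

```text
time: 6.55
tool_pos: [0.414, 0.2189, -0.0026]
tcp_rot: [-2.779, -1.458, 0.0]
wrist_force: [-7.1, 5.7, 7.9]
width: 0.146
grip_force: 59.7
```

>>> jog_arm(motion=[[-1,0,-1.5,0,0],[-1,0,0,0,6],[-1,0,0,0,6],[-1,0,0,0,6],[-1,0,0,0,6],[-1,0,0,0,6],[-1,0,0,0,6]])

```text
time: 7.13
tool_pos: [0.4143, 0.2184, -0.0026]
tcp_rot: [-3.098, -0.524, -0.002]
wrist_force: [-1.8, -1.0, 4.6]
width: 0.151
grip_force: 59.5
```

>>> jog_arm(motion=[[-1,0,0,0,6],[-1,0,0,0,6],[-1,0,0,0,6],[-1,0,0,0,6],[-1,0,0,0,5],[-1,0,0,0,2],[-1,0,0,0,0],[-1,0,0,0,0]])

```text
time: 7.8
tool_pos: [0.4143, 0.2179, -0.0026]
tcp_rot: [3.125, -0.315, 0.002]
wrist_force: [-1.6, -4.0, 4.6]
width: 0.15
grip_force: 59.6
```

Run:
```python
from h import *
s=bot.read_state();print(s['width'],s['q'],s['tool_pos'],s['wrist_force'],s['torque'],yaw()[0])
```

```text
0.15016478172015396 [ 4.31798026e-01  1.11266778e-01  2.21742125e+00 -1.52996137e-03
  8.12050256e-01  2.20481225e+00] [ 0.41428053  0.2178605  -0.00258373] [-1.61502729 -3.97620799  4.59417436] [-0.72731881  0.29768741 -0.00109291] -101.52596314272314
```

>>> jog_arm(motion=[[0.6,0,0,0,0],[0.6,0,0,0,0],[0.6,0,0,0,0],[0.6,0,0,0,0],[0.6,0,0,-15,0],[0.6,0,0,-25,0],[0.6,0,0,-35,0],[0.6,0,0,-35,0],[0.6,0,0,0,0],[0.6,0,0,0,0]])

```text
time: 8.63
tool_pos: [0.416, 0.2195, 0.1089]
tcp_rot: [-3.122, 0.316, -0.009]
wrist_force: [0.1, 0.6, -0.8]
width: 0.801
grip_force: 0.0
```

```bash
cat > dial.py <<'E'
from h import *
import sys
C,p,d=shot('wrist',sys.argv[1]);hsv=cv2.cvtColor(p,cv2.COLOR_RGB2HSV)
ctr=np.array([.4146,.217]);u=proj(C,[[*ctr,.01]])[0]
r=np.linalg.norm(proj(C,[[ctr[0]+.045,ctr[1],.01]])[0]-u)
sub=np.zeros(p.shape[:2],np.uint8);cv2.circle(sub,tuple(int(i) for i in u),int(r),255,-1)
m=cv2.inRange(hsv,(0,0,200),(180,60,255))&sub
n,l,st,ce=cv2.connectedComponentsWithStats(m)
for i in range(1,n):
    if st[i,4]<6: continue
    w=onplane(C,[ce[i]],.010)[0,:2]-ctr;pts=np.argwhere(l==i)[:,::-1]
    b=(onplane(C,pts,.0445)[:,:2]*1000).astype(np.float32);L=cv2.fitLine(b,cv2.DIST_L2,0,.01,.01).ravel()
    print(st[i,4],ce[i].round(),'z10: r %.4f ang %.1f'%(np.linalg.norm(w),np.degrees(np.arctan2(w[1],w[0]))),' z44 line ang %.1f at'%np.degrees(np.arctan2(L[1],L[0])),L[2:],cv2.minAreaRect(b)[1])
a=[int(i) for i in u];x=p[max(a[1]-75,0):a[1]+75,a[0]-100:a[0]+100]
cv2.imwrite(f'pics/{sys.argv[1]}c.png',cv2.resize(x,None,fx=4,fy=4,interpolation=2)[...,::-1])
E
python3 dial.py w5
```

```text
30 [280. 168.] z10: r 0.0351 ang -8.0  z44 line ang 81.6 at [455.51215 210.73888] (7.220500946044922, 3.1773672103881836)
14 [288. 168.] z10: r 0.0351 ang -20.1  z44 line ang -3.0 at [453.93796 204.47775] (2.3936758041381836, 2.4198479652404785)
54 [307. 177.] z10: r 0.0348 ang -52.0  z44 line ang 37.0 at [443.82144 191.10349] (15.16329574584961, 3.2681233882904053)
32 [258. 177.] z10: r 0.0352 ang 28.5  z44 line ang -64.3 at [452.12805 229.64987] (3.0073964595794678, 7.144440650939941)
117 [282. 202.] z10: r 0.0024 ang -11.8  z44 line ang -11.5 at [427.13058 214.59457] (2.5217111110687256, 27.602657318115234)
14 [245. 198.] z10: r 0.0357 ang 68.6  z44 line ang -28.9 at [436.55634 243.99295] (2.478123664855957, 2.63618803024292)
```

View pics/w5c.png

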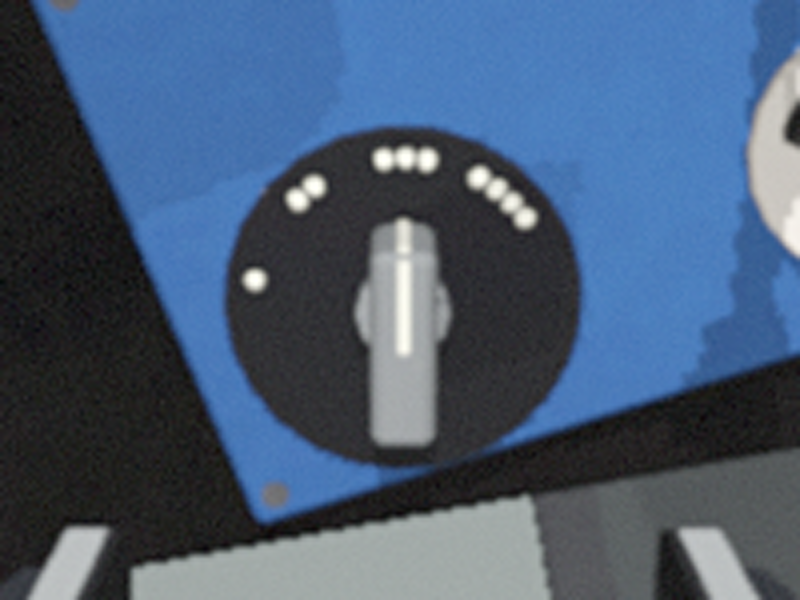

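The dial line (−11.5°) points at the middle of the three dots (−12°), and the dial is released. Next is the magnifier.

>>> jog_arm(motion=[[1,0,0,-30,0],[1,0,0,-35,0],[1,0,0,-35,0],[1,0,0,0,-6.6],[1,0,0,0,-6.6],[1,0,0,0,-6.6],[1,0,0,0,-6.6],[1,0,0,0,-6.6],[1,0,0,0,-6.6],[1,0,0,0,-6.6]])

```text
time: 9.52
tool_pos: [0.4122, 0.2177, 0.2034]
tcp_rot: [2.996, 0.944, -0.007]
wrist_force: [-0.3, -0.3, 0.9]
width: 1.004
grip_force: 0.0
```

>>> jog_arm(motion=[[1,0,0,0,-6.6],[1,0,0,0,-6.6],[1,0,0,0,-6.6],[1,0,0,0,-6.6],[1,0,0,0,-6.6],[1,0,0,0,0]])

```text
time: 10.02
tool_pos: [0.4123, 0.2177, 0.2036]
tcp_rot: [-2.607, -1.752, 0.007]
wrist_force: [-0.2, 0.3, 0.7]
width: 0.998
grip_force: 0.0
```

```bash
python3 -c "
from h import *
print(to((.3996,-.2992,.15)),yaw()[0],bot.read_state()['tool_pos'])"
```

```text
[-483.2  183.6   54.5] -22.185477059707022 [0.41229428 0.21765219 0.20355134]
```

>>> jog_arm(motion=[[1,-34.5,13.1,0,0],[1,-34.5,13.1,0,0],[1,-34.5,13.1,0,0],[1,-34.5,13.1,0,0],[1,-34.5,13.1,0,0],[1,-34.5,13.1,0,0],[1,-34.5,13.1,0,0],[1,-34.5,13.1,0,0],[1,-34.5,13.1,0,0],[1,-34.5,13.1,0,0]])

```text
time: 10.85
tool_pos: [0.4023, -0.1521, 0.2046]
tcp_rot: [-2.612, -1.743, 0.002]
wrist_force: [1.3, 0.1, 0.9]
width: 0.997
grip_force: 0.0
```

>>> jog_arm(motion=[[1,-34.5,13.1,0,0],[1,-34.5,13.1,0,0],[1,-34.5,13.1,0,0],[1,-34.5,13.1,0,0],[1,0,0,25,0],[1,0,0,25,0],[1,0,0,0,0],[1,0,0,0,0]])

```text
time: 11.52
tool_pos: [0.3975, -0.2968, 0.1532]
tcp_rot: [-2.607, -1.742, 0.003]
wrist_force: [-0.3, 0.7, -0.1]
width: 1.001
grip_force: 0.0
```

Run:
```python
from h import *
C,p,d=shot('wrist','w6');s=bot.read_state();print(s['tool_pos'],yaw()[0])
hsv=cv2.cvtColor(p,cv2.COLOR_RGB2HSV)
m=cv2.inRange(hsv,(100,130,60),(125,255,255))
cs,_=cv2.findContours(m,cv2.RETR_EXTERNAL,cv2.CHAIN_APPROX_NONE)
for c in cs:
    if cv2.contourArea(c)>300: print(c[:,0].min(0),c[:,0].max(0),cv2.minAreaRect((onplane(C,c[:,0],.018)[:,:2]*1000).astype(np.float32)))
print(proj(C,[[.3996,-.2992,.02],[.4306,-.2205,.014]]))
cv2.imwrite('pics/c6.png',p[...,::-1])
```

```text
[ 0.39885383 -0.29748847  0.15504168] -22.43034554466625
[275 150] [292 240] ((399.07672119140625, -303.9927673339844), (100.15829467773438, 17.95623016357422), 67.52213287353516)
[[281.87074154 193.59698233]
 [280.56182247 109.45316277]]
```

View pics/c6.png

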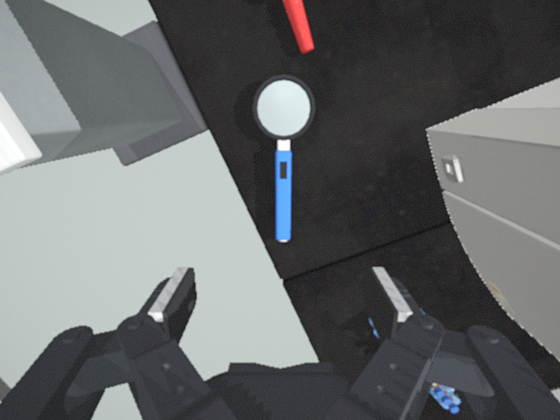

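The wrist picture shows the lens at (285,107) and the handle along the tool's x at column 283. The measured handle is 100 × 18 mm at yaw 67.5°, which matches the given sizes. Descending.

>>> jog_arm(motion=[[0.4,-0.5,1,30,0],[0.4,-0.5,1,30,0],[0.4,0,0.7,30,0],[0.4,0,0,30,0],[0.4,0,0,25,0],[0.4,0,0,15,0],[0.4,0,0,10,0],[0.4,0,0,6,0],[0.4,0,0,0,0],[0.4,0,0,0,0]])

```text
time: 12.4
tool_pos: [0.4028, -0.3008, -0.0188]
tcp_rot: [2.608, 1.748, 0.001]
wrist_force: [0.1, -0.5, 0.5]
width: 0.702
grip_force: 0.0
```

>>> jog_arm(motion=[[-1,0,0,0,0],[-1,0,0,0,0],[-1,0,0,0,0],[-1,0,0,0,0],[-1,0,0,0,0],[-1,0,0,0,0],[-1,0,0,0,0]], force=60)

```text
time: 12.98
tool_pos: [0.4025, -0.3009, -0.0189]
tcp_rot: [2.608, 1.748, 0.001]
wrist_force: [-0.7, 0.8, 6.4]
width: 0.17
grip_force: 60.8
```

>>> jog_arm(motion=[[-1,0,0,-10,0],[-1,0,0,-20,0],[-1,0,0,-35,0],[-1,0,0,-35,0],[-1,0,0,-20,0],[-1,0,0,-20,0],[-1,0,0,0,0],[-1,0,0,0,0]])

```text
time: 13.65
tool_pos: [0.4024, -0.3008, 0.1215]
tcp_rot: [2.607, 1.747, 0.001]
wrist_force: [0.0, 0.3, -2.3]
width: 0.169
grip_force: 60.0
```

```bash
cat > lens.py <<'E'
from h import *
def lens(C,p,d,T):
    # ring/lens points by depth: tool x 50..130, tool z near handle level
    K=C[0];v,u=np.mgrid[0:420,0:560];q=np.stack([u,v,np.ones_like(u)],-1)@np.linalg.inv(K).T*d[...,None]
    t=q@T[:3,:3].T+T[:3,3]
    m=(t[...,2]>-50)&(t[...,2]<0)&(d>0)&(abs(t[...,1])<45)&(t[...,0]>12)&(t[...,0]<135)
    return t,m
if __name__=='__main__':
    import sys
    C,p,d=shot('wrist',sys.argv[1]);s=bot.read_state();print(s['tool_pos'],s['tcp_rot'],yaw()[0],s['width'],s['grip_force'])
    T=np.array(bot.get_calibration('wrist')['tool_from_camera']);t,m=lens(C,p,d,T)
    hs=cv2.cvtColor(p,cv2.COLOR_RGB2HSV);b=m&(cv2.inRange(hs,(100,130,60),(125,255,255))>0)
    print('handle n',b.sum(),'z by x:',[(x,np.median(t[b&(abs(t[...,0]-x)<4)],0).round(4)*1000) for x in (20,30,40)] if 0 else '')
    k=t[b]*1000
    if len(k): print('handle x %.1f..%.1f'%(k[:,0].min(),k[:,0].max()),'top plane z=a+bx', np.polyfit(k[k[:,2]<np.median(k[:,2])+3][:,0],k[k[:,2]<np.median(k[:,2])+3][:,2],1))
    g=m&~b&(t[...,0]>.05);k=(t[g]*1000).astype(np.float32)
    print('ring n',len(k),'z pct',np.percentile(k[:,2],[5,25,50,75,95]).round(1))
    print('circle',cv2.minEnclosingCircle(k[:,:2].copy()),'x',np.percentile(k[:,0],[1,99]),'y',np.percentile(k[:,1],[1,99]))
    A=np.c_[k[:,0]-85,k[:,1],np.ones(len(k))];print('plane',np.linalg.lstsq(A,k[:,2],rcond=None)[0])
E
python3 lens.py w7
python3 - <<'E'
from h import *
ims=[]
for n in('w5','w1'):
    C,p,d=load(n);K,r,o=C
    u=proj(C,[[.4296,.1026,.012]])[0].astype(int);print(n,u)
    y0,x0=max(u[1]-35,0),u[0]-40
    x=p[y0:y0+70,x0:x0+80];ims.append(cv2.resize(x,(400,350),interpolation=2))
    v,uu=np.mgrid[0:420,0:560];q=np.stack([uu,v,np.ones_like(uu)],-1)@np.linalg.inv(K).T*d[...,None]@r.T+o
    m=(np.hypot(q[...,0]-.4296,q[...,1]-.1026)<.03)&(q[...,2]>.0155)&(q[...,2]<.04)
    k=(q[m][:,:2]*1000).astype(np.float32);print(m.sum(),cv2.minAreaRect(k) if len(k)>5 else '')
    dark=(p.max(-1)<75)&(np.hypot(q[...,0]-.4296,q[...,1]-.1026)<.029)
    w=onplane(C,np.argwhere(dark)[:,::-1],.02);print('dark',dark.sum(),cv2.minAreaRect((w[:,:2]*1000).astype(np.float32)))
    w=onplane(C,np.argwhere((p.min(-1)>150)&(np.hypot(q[...,0]-.4296,q[...,1]-.1026)<.04))[:,::-1],.012)
    print('pad',cv2.minEnclosingCircle((w[:,:2]*1000).astype(np.float32)))
cv2.imwrite('pics/c7.png',np.hstack(ims)[...,::-1])
E
```

```text
[ 0.40134026 -0.29991883  0.11977798] [-2.60978117e+00 -1.74871429e+00  4.25412551e-05] -22.35095333329928 0.17095083699975933 59.997074604034424
handle n 0 z by x: 
w5 [403 165]
421 ((430.08013916015625, 108.15882110595703), (42.302650451660156, 12.16450309753418), 51.16550064086914)
dark 127 ((434.207763671875, 113.17316436767578), (29.830148696899414, 9.673648834228516), 53.02287292480469)
pad ((430.2392578125, 103.22067260742188), 30.541778564453125)
w1 [334 224]
151 ((429.6028747558594, 108.79328918457031), (41.38814163208008, 12.01395034790039), 50.34566116333008)
dark 37 ((433.5176086425781, 114.45336151123047), (26.125457763671875, 6.2070183753967285), 47.754146575927734)
pad ((430.2919006347656, 103.36726379394531), 30.906885147094727)Traceback (most recent call last):
  File "lens.py", line 17, in <module>
    print('ring n',len(k),'z pct',np.percentile(k[:,2],[5,25,50,75,95]).round(1))
                                  ~~~~~~~~~~~~~^^^^^^^^^^^^^^^^^^^^^^^^
    return _quantile_unchecked(
        a, q, axis, out, overwrite_input, method, keepdims, weights)
    return _ureduce(a,
                    func=_quantile_ureduce_func,
    ...<5 lines>...
                    overwrite_input=overwrite_input,
                    method=method)
    r = func(a, **kwargs)
    result = _quantile(arr,
                       quantiles=q,
    ...<2 lines>...
                       out=out,
                       weights=wgt)
    slices_having_nans = np.isnan(arr[-1, ...])
                                  ~~~^^^^^^^^^
IndexError: index -1 is out of bounds for axis 0 with size 0
```

View pics/c7.png

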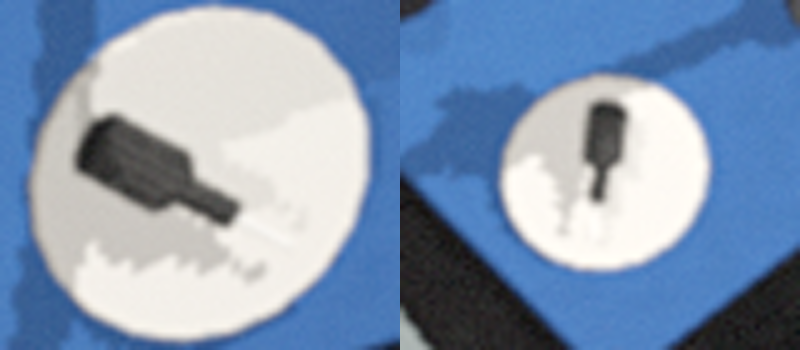

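The fitting's depth outline is 42.3 × 12.2 mm, centred at (430,108.3) mm, which matches the given size. Now I'll locate the magnifier in the hand.

Run:
```python
from h import *
C,p,d=load('w7');K,r,o=C
T=np.array(bot.get_calibration('wrist')['tool_from_camera'])
v,u=np.mgrid[0:420,0:560];q=np.stack([u,v,np.ones_like(u)],-1)@np.linalg.inv(K).T*d[...,None]
t=(q@T[:3,:3].T+T[:3,3])*1000
hs=cv2.cvtColor(p,cv2.COLOR_RGB2HSV);m=cv2.inRange(hs,(100,130,60),(125,255,255))
n,l,st,ce=cv2.connectedComponentsWithStats(m)
for i in range(1,n):
    if st[i,4]>30: print(st[i],np.median(t[l==i],0),t[l==i].min(0),t[l==i].max(0), (d[l==i]==0).mean())
for row in range(0,280,20): print(row,p[row,280],d[row,280].round(3),t[row,280].round())
```

```text
[ 262  187   36  176 4893] [ -0.16035521   1.54952825 -39.26953703] [-183.50791651  -17.18348016 -168.60207802] [ 81.93509798  21.2226685  124.57905791] 0.0032699775189045576
[390 355   9  10  39] [-173.49290509  124.30789367   82.75085275] [-179.50411916   38.01051813  -95.79255653] [  7.77004536 129.46231503  87.16174269] 0.0
0 [120  53  53] 0.238 [166.   2. 111.]
20 [67 66 70] 0.115 [115.   2. -36.]
40 [211 225 226] 0.121 [109.   2. -32.]
60 [215 228 229] 0.123 [102.   2. -32.]
80 [214 227 228] 0.124 [ 94.   2. -33.]
100 [213 225 226] 0.128 [ 86.   2. -33.]
120 [209 222 223] 0.13 [ 78.   2. -33.]
140 [206 219 220] 0.134 [ 69.   2. -32.]
160 [151 165 167] 0.136 [ 60.   2. -33.]
180 [250 247 251] 0.135 [ 52.   2. -36.]
200 [ 92 166 255] 0.135 [ 43.   2. -39.]
220 [62 61 63] 0.136 [ 34.   2. -41.]
240 [66 66 68] 0.14 [ 24.   2. -40.]
260 [ 90 165 255] 0.145 [ 12.   2. -39.]
```

Run:
```python
from h import *
C,p,d=load('w7');K=C[0]
T=np.array(bot.get_calibration('wrist')['tool_from_camera'])
v,u=np.mgrid[0:420,0:560];q=np.stack([u,v,np.ones_like(u)],-1)@np.linalg.inv(K).T*d[...,None]
t=(q@T[:3,:3].T+T[:3,3])*1000
hs=cv2.cvtColor(p,cv2.COLOR_RGB2HSV)
b=(cv2.inRange(hs,(100,130,60),(125,255,255))>0)&(t[...,2]>-44)&(t[...,2]<-34)&(abs(t[...,1])<20)
k=t[b];print('handle',k.min(0),k.max(0),np.polyfit(k[:,0],k[:,2],1),np.polyfit(k[:,1],k[:,2],1),np.polyfit(k[:,0],k[:,1],1))
near=(t[...,2]>-50)&(t[...,2]<-15)&(t[...,0]>48)&(abs(t[...,1])<40)
g=near&(p.max(-1)<110);k=t[g].astype(np.float32);print('ring',len(k),k.min(0),k.max(0),cv2.minEnclosingCircle(k[:,:2].copy()))
g=near&(p.min(-1)>195)&(t[...,0]>60);k=t[g].astype(np.float32);print('glass',k.min(0),k.max(0),cv2.minEnclosingCircle(k[:,:2].copy()))
print(np.linalg.lstsq(np.c_[k[:,0]-85,k[:,1],np.ones(len(k))],k[:,2],rcond=None)[0])
```

```text
handle [-52.75425008  -6.98465308 -43.8537445 ] [ 46.14995514   9.67367012 -34.23914324] [ 2.27644534e-03 -3.92131758e+01] [-1.53060861e-03 -3.92099634e+01] [-0.01084542  1.38321559]
ring 5637 [ 56.099365 -29.968391 -39.366817] [116.96462   31.339943 -30.429033] ((86.25404357910156, 0.8301774263381958), 31.109506607055664)
glass [ 60.427887 -24.520157 -35.335697] [112.06399   26.785982 -28.560152] ((86.20303344726562, 0.9663565158843994), 25.86761474609375)
[ 3.77591397e-03  1.98714527e-03 -3.20268568e+01]
```

```bash
cat > goal.py <<'E'
from h import *
s=bot.read_state();a,w=yaw();L=np.array([.0862,.0009,-.0292])
g=w@L+s['tool_pos'];print('t',s['time'],'lens',g.round(4),'yaw',a,'tilt',w[:,2].round(3),s['width'],s['wrist_force'].round(1))
print('move',(w.T@(np.array([.430,.1083,.108])-g)*1000).round(1))
E
python3 goal.py
```

```text
t 13.7 lens [ 0.435  -0.2205  0.149 ] yaw -22.35095333329928 tilt [-0.  0. -1.] 0.17095083699975933 [-0.5  0.4 -1. ]
move [ 302.2 -129.6   41. ]
```

>>> jog_arm(motion=[[-1,15,-7,0,0],[-1,30,-13,0,0],[-1,33,-14,0,0],[-1,36,-15,0,0],[-1,36,-15,0,0],[-1,36,-15,0,0],[-1,36,-15,0,0],[-1,33,-14,0,0],[-1,30,-13,0,0],[-1,17,-8.6,0,0]])

```text
time: 14.53
tool_pos: [0.3938, 0.0318, 0.1179]
tcp_rot: [-2.605, -1.749, 0.004]
wrist_force: [0.3, -0.3, -0.9]
width: 0.167
grip_force: 60.0
```

>>> jog_arm(motion=[[-1,0,0,10,0],[-1,0,0,15,0],[-1,0,0,10,0],[-1,0,0,3,0],[-1,0,0,0,0],[-1,0,0,0,0],[-1,0,0,0,0]])

```text
time: 15.12
tool_pos: [0.397, 0.028, 0.0823]
tcp_rot: [2.611, 1.747, 0.001]
wrist_force: [-0.0, -0.4, -0.5]
width: 0.166
grip_force: 60.0
```

```bash
python3 goal.py
cat > chk.py <<'E'
from h import *
import sys
C,p,d=shot('wrist',sys.argv[1]);K,r,o=C
v,u=np.mgrid[0:420,0:560];q=np.stack([u,v,np.ones_like(u)],-1)@np.linalg.inv(K).T*d[...,None]@r.T+o
near=(np.hypot(q[...,0]-.43,q[...,1]-.1083)<.045)&(q[...,2]>.09)&(q[...,2]<.13)
g=near&(p.max(-1)<110);k=(q[g]*1000).astype(np.float32);print('ring world',cv2.minEnclosingCircle(k[:,:2].copy()),np.percentile(k[:,2],[10,50,90]))
g=near&(p.min(-1)>150);k=q[g]*1000;print('glass world',len(k),k.mean(0) if len(k) else '')
hs=cv2.cvtColor(p,cv2.COLOR_RGB2HSV)
for nm,CC,pp,dd in(('wrist',C,p,d),('side',*shot('side',sys.argv[1]+'s'))):
    K,r,o=CC
    hs=cv2.cvtColor(pp,cv2.COLOR_RGB2HSV)
    red=((hs[...,0]<6)|(hs[...,0]>174))&(hs[...,1]>150)&(hs[...,2]>90)
    q=np.stack([u,v,np.ones_like(u)],-1)@np.linalg.inv(K).T*dd[...,None]@r.T+o
    m=red&(np.hypot(q[...,0]-.48,q[...,1]-.11)<.05)
    if m.sum(): print(nm,'red',m.sum(),(q[m].min(0)*1000).round(),(np.median(q[m],0)*1000).round(),(q[m].max(0)*1000).round(), proj(CC,[[.4896,.1111,.108]]), np.argwhere(m)[:,::-1].min(0),np.argwhere(m)[:,::-1].max(0))
    m=(hs[...,0]>100)&(hs[...,0]<125)&(hs[...,1]>150)&(q[...,2]>.09)&(np.hypot(q[...,0]-.40,q[...,1]-.03)<.07)
    if m.sum(): print(nm,'handle top pts',m.sum(),(np.median(q[m],0)*1000).round(1),np.percentile(q[m][:,2]*1000,[5,95]).round(1))
E
python3 chk.py w8
```

```text
t 15.1167 lens [0.4307 0.1073 0.1115] yaw -22.40597675223204 tilt [ 0.  0. -1.] 0.16587930979379348 [-0.  -0.4 -0.5]
move [ 0.6 -1.   3.5]
ring world ((427.169921875, 101.43346405029297), 37.116188049316406) [116.85852356 118.51709747 119.51891022]
glass world 11926 [430.51922382 106.83189519 114.47822853]
wrist red 300 [489. 110.  83.] [495. 112. 110.] [506. 115. 113.] [[402.70587653  35.78233249]] [403  15] [429  35]
wrist handle top pts 4579 [398.7  28.4 121.6] [119.9 122.7]
side red 5 [490. 114. 107.] [494. 120. 110.] [498. 123. 111.] [[265.74190119 245.55062702]] [263 246] [265 247]
side handle top pts 70 [403.   53.7 116.1] [101.4 122. ]
```

>>> jog_arm(motion=[[-1,0.5,-0.7,2,0],[-1,0,0,1.5,0],[-1,0,0,0,0],[-1,0,0,0,0],[-1,0,0,0,0],[-1,0,0,0,0],[-1,0,0,0,0]])

```text
time: 15.8
tool_pos: [0.3962, 0.0292, 0.0785]
tcp_rot: [2.61, 1.749, 0.0]
wrist_force: [-0.0, 0.9, -1.7]
width: 0.169
grip_force: 60.0
```

```bash
python3 goal.py; python3 chk.py w9; python3 goal.py; python3 chk.py w10|sed -n '2p;4p'; python3 goal.py
```

```text
t 15.8 lens [0.4298 0.1086 0.1077] yaw -22.340002489423426 tilt [ 0.  0. -1.] 0.1686487434167852 [-0.   0.9 -1.7]
move [-0.2  0.3 -0.3]
ring world ((426.1069030761719, 102.23570251464844), 37.67406463623047) [113.12414474 114.78251648 115.73515778]
glass world 11901 [429.67172458 108.04668384 110.72226296]
wrist red 322 [489. 110.  76.] [495. 112. 110.] [506. 116. 113.] [[409.07812954  35.98079835]] [409  14] [436  36]
wrist handle top pts 4604 [397.9  29.6 117.9] [116.2 119. ]
side red 5 [491. 116. 106.] [494. 117. 109.] [497. 121. 110.] [[265.74190119 245.55062702]] [263 246] [265 247]
side handle top pts 67 [402.   54.4 113. ] [ 98.1 120.3]
t 15.9 lens [0.4298 0.1085 0.1077] yaw -22.34371739957287 tilt [ 0. -0. -1.] 0.16246208623327368 [ 0.1  0.5 -1.2]
move [-0.2  0.3 -0.3]
glass world 11934 [429.64745593 108.03593703 110.70433769]
wrist handle top pts 4596 [397.9  29.5 117.8] [116.2 119. ]
t 16.0 lens [0.4298 0.1085 0.1077] yaw -22.343771580889833 tilt [ 0. -0. -1.] 0.16768536266639195 [ 0.1  0.5 -0.6]
move [-0.1  0.3 -0.3]
```

On target within a millimetre: handle top 117.9 − 10 = 107.9 mm. Holding for more than two seconds, then handing in.

>>> jog_arm(motion=[[-1,0,0,0,0],[-1,0,0,0,0],[-1,0,0,0,0],[-1,0,0,0,0],[-1,0,0,0,0],[-1,0,0,0,0],[-1,0,0,0,0],[-1,0,0,0,0],[-1,0,0,0,0],[-1,0,0,0,0]])

```text
time: 16.83
tool_pos: [0.3962, 0.0291, 0.0785]
tcp_rot: [2.61, 1.749, 0.0]
wrist_force: [0.1, -0.5, -0.2]
width: 0.166
grip_force: 60.0
```

>>> jog_arm(motion=[[-1,0,0,0,0],[-1,0,0,0,0],[-1,0,0,0,0],[-1,0,0,0,0],[-1,0,0,0,0],[-1,0,0,0,0],[-1,0,0,0,0],[-1,0,0,0,0],[-1,0,0,0,0],[-1,0,0,0,0]])

```text
time: 17.67
tool_pos: [0.3962, 0.0291, 0.0785]
tcp_rot: [-2.61, -1.749, -0.0]
wrist_force: [-0.4, 0.4, -0.9]
width: 0.167
grip_force: 60.0
```

>>> jog_arm(motion=[[-1,0,0,0,0],[-1,0,0,0,0],[-1,0,0,0,0],[-1,0,0,0,0],[-1,0,0,0,0],[-1,0,0,0,0],[-1,0,0,0,0],[-1,0,0,0,0],[-1,0,0,0,0],[-1,0,0,0,0]])

```text
time: 18.5
tool_pos: [0.3962, 0.0291, 0.0785]
tcp_rot: [2.61, 1.749, 0.0]
wrist_force: [-0.2, -0.6, -1.7]
width: 0.169
grip_force: 60.0
```

```bash
python3 goal.py; python3 -c "
from workcell import bot
print(bot.finish_job())"
```

```text
t 18.5 lens [0.4298 0.1085 0.1077] yaw -22.34558681750197 tilt [ 0. -0. -1.] 0.16853410289967005 [-0.2 -0.6 -1.7]
move [-0.1  0.3 -0.3]
the job is handed in; nothing more can be done
None
```

Job handed in at 18.5 s: the dial is at the three dots and released, and the magnifier was held level and still for over 2 s, by my measurements within 1 mm of the fitting's middle and of the pointer-tip height (the first dial grip missed and pressed the bar's top with about 6 N).

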